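# Dock the alarm clock and press its button

### The arm

A 7-joint arm with a two-finger parallel gripper is mounted at the origin on the work surface. World frame = base frame: x ahead of the robot, y to its left, z up, the work surface at z = 0. Lengths are in m, angles in rad, forces in N, time in s.
With the tool pointing down it reaches from about 0.4 to 0.9 m from the base axis. Payload 5.5 kg.
Tool frame: the origin (TCP) lies at the very end of the fingers, on their centre line; the grasp point (between the pads) lies 19 mm behind it (env.grip_point_offset is the distance from the TCP to the grasp point, in m); y points along the fingers, x is the direction in which the jaws open and shut, and the axes are right-handed (so a half turn about y gives the same grasp; the last joint's range is limited). The gripper opens to 92 mm and grips with 3 to 60 N. Pads are 19 mm wide; open, the fingers measure 130 mm over their backs; the gripper's body (75 mm by 190 mm) begins 47 mm behind the grasp point.
Start: joints at [1.388, 0.501, -0.427, 1.55, 0.221, 1.138, -0.21], TCP at [0.28, -0.586, 0.227] pointing down, gripper open.
Joint ranges: [-2.88, 2.88], [-0.31, 2.03], [-1.54, 1.56], [0.2, 2.42], [-1.41, 4.55], [0.19, 2.02], [-2.57, 2.57]. Speed limits (rad/s): [2.57, 2.57, 3.14, 3.14, 3.14, 3.14, 3.14].

### API

Orientations are given as a rotation vector (axis times angle).
In Python, from workcell import env gives the robot as it stands.
- The arm moves only by the tool jog_arm, never from a script. Its argument "rows" is a list of rows, each a list of 3 entries, a list of its own where there are three numbers: the shift along the tool's x, y, z in cm, then the turn, a rotation vector about the tool's x, y, z in rad, then the finger opening in cm, from 0 to 9.18. A call has 1 to 8 rows; each row is the pose to reach, as a shift and turn from the pose commanded when the call began, along the tool's axes at that moment; what a row does not reach only later rows make up. A row lasts 1/8 s, in which the tool goes at most 62.5 mm and 10.7 degrees, less where a joint would pass 70% of its speed; a pose out of reach is approached as far as the arm can. A call with a gripper value outside its range is refused whole. The fingers move at their own pace and stop on an object; the grip force is fixed at half the most. Time passes only in rows, so rows that repeat a pose let the fingers close. It gives the time, the measured TCP pose, the force and the opening at its end, in the units of the state.
- env.get_state(): the state, without advancing time (a new reading comes with each control period).
- env.get_image(name): name is "scene" or "side" or "wrist"; returns a dict with "pixels" (384x512x3 uint8, blue, green, red), "intrinsics" (3x3 intrinsics, pixels), "R" (3x3) and "t" (3): a world point X has camera coordinates R X + t; the wrist camera has in their place "tool_from_camera" (4x4, takes a point from camera to tool coordinates, whose origin is the TCP and whose axes are the tool frame's). Camera axes: x right, y down, z forward; pixel columns grow to the right and rows downward; lengths in m; the calibration is good to about 2 mm. A picture is of the moment at which its call begins: read the wrist's pose just before it. There is no depth.
- env.hand_in(): hands the job in, once; it reports no verdict.
The state is a dict: "t": time; "q": joint angles; "dq": joint speeds; "joint_efforts": joint torques, N m; "position": TCP position; "tool_rot": TCP orientation; "wrist_force": force on the tool from outside, world axes, zero at the start; "torque": the same for the moment, N m; "opening": finger opening in m.
Only numpy, scipy, OpenCV 4.12 (cv2) and the standard library are available. Lean on these libraries where they do the work, as an engineer would, in place of code of your own. Each camera call takes 0.05 s, during which the arm holds its last target.

### The job

Lift the little alarm clock out of the tall narrow bay of the clear organizer and set it upright on the bare dresser top, letting go of it so that you can change from a front-and-back grip to a grip by its two ends. Then stand it in the charging cradle, near the middle of the channel and with its dial facing out over the low lip, and let go. Finally press the button on its top gently but fully down and let it spring back, leaving the clock standing in the cradle and the other things on the dresser where they are.

Things in the scene. Friction and masses are not known exactly. Their poses are not given: they have to be found in the camera images.
- clock: small white plastic alarm clock, an upright block 40 mm deep (x) by 56 mm wide (y) by 62 mm high (z), 0.12 to 0.24 kg; origin at the centre of its underside, +x out of the round dial on its front, z up. At the start it stands in the organizer's bay, dial towards the open front. It can be gripped front and back (40 mm) or by its two ends (56 mm)
- dial (a point): centre of the round dial (48 mm across) on the clock's front face, 20 mm ahead of (+x) and 32 mm above the clock's origin
- button_top (a point): centre of the top of the round grey push button (26 mm across) in the middle of the clock's top; it stands 9 mm above the clock's top face when up (71 mm above the clock's underside), and is pressed straight down along the clock's -z
- clock_button (a joint): travel of the button: 0 up, 0.005 m fully down; spring, about 5 N when fully down
- bay (a point): centre of the floor of the organizer's bay, where the clock starts within about 10 mm, axes as those of organizer. The bay is 68 mm wide (y) and 130 mm long (x), floor 10 mm above the dresser top; its two side walls (5 mm thick) rise 84 mm above the dresser, so the clock's ends cannot be reached; back wall (-x) 55 mm and front lip (+x) 18 mm above the dresser
- organizer: clear acrylic makeup organizer, fixed, 140 mm (x) by 158 mm (y), 84 mm high; origin under the centre of the bay on the dresser top; the bay's open front faces +x; a second column with a tilt-out bin and three standing black lipsticks (up to 108 mm above the dresser) lies on the +y side, from y = +39 to +119 mm
- seat (a point): centre of the channel floor of the charging cradle, 10 mm above the dresser top, where the clock's underside centre belongs; +x towards the low lip, y along the channel. The channel is 52 mm wide (x) and 150 mm long, open at both ends
- cradle: grey plastic charging cradle, fixed, 70 mm (x) by 150 mm (y), base 10 mm thick; origin at the centre of its underside on the dresser top; along its -x side a back plate 8 mm thick rises 80 mm above the dresser, so that the clock cannot be held front and back in it; along its +x side a lip 8 mm thick rises 24 mm above the dresser
- deodorant: red plastic deodorant stick, standing, 30 by 58 mm, 104 mm high, origin under its centre; leave it alone
- nail_polish: round glass nail polish bottle with black cap, 32 mm across, 70 mm high, origin under its centre; leave it alone
- hedgehog: white ceramic hedgehog ring holder, base 60 by 44 mm, 58 mm high, origin under its centre; leave it alone
There are look-alikes about, which are no part of the job. Leave any green or purple look-alike of the clock alone. There is more than one size of the cradle; the one meant has the size given above.

How it is judged:
By the outcome, as a careful person would: the job done as asked, in the order asked, and still so for the second after the job is handed in, with the robot touching nothing.
It also fails if it takes over 64 s, if anything falls off the work surface, if the arm or the gripper's body presses on something with over 40 N, if the wrist force passes 120 N, or if a joint passes its speed limit or range.

## Working session

There is one attempt and no reset: what is moved stays moved. The work goes in short steps, Python scripts to look and compute and a tool call to move; the robot and the scene stay as the last step left them, time stands still between calls to the robot, and variables do not carry over. Pictures are saved under pics/ and viewed, and the job is handed in when it is done.

Besides the shell and the picture viewer there is one more tool, called after ">>>" as name(argument=value, ...), one argument or row to a line, values as JSON. jog_arm: Moves the arm, as the interface text tells. Its arguments: {"type":"object","properties":{"rows":{"type":"array","items":{"type":"array"}}},"required":["rows"]}

```bash
ls; mkdir -p pics; python3 - <<'E'
from workcell import env
import cv2, numpy as np
s=env.get_state(); print({k:np.round(v,3) for k,v in s.items()}, env.grip_point_offset)
for n in ["scene","side","wrist"]:
    d=env.get_image(n); cv2.imwrite(f"pics/{n}0.png",d["pixels"]); 
    for k in d:
        if k!="pixels": print(n,k,np.round(d[k],4).tolist())
E
```

```text
pics
{'t': np.float64(0.0), 'q': array([ 1.388,  0.502, -0.427,  1.551,  0.221,  1.138, -0.21 ]), 'dq': array([ 0.001, -0.   ,  0.001, -0.   ,  0.001,  0.002,  0.001]), 'joint_efforts': array([-0.0000e+00, -5.6660e+01, -5.8160e+00, -2.7912e+01, -6.8000e-02,
        3.1000e-02,  0.0000e+00]), 'position': array([ 0.28 , -0.586,  0.226]), 'tool_rot': array([-1.387,  0.876, -0.873]), 'wrist_force': array([0.703, 0.403, 0.483]), 'torque': array([0.035, 0.029, 0.006]), 'opening': np.float64(0.092)} 0.0188
scene intrinsics [[462.646, 0.0, 263.4459], [0.0, 462.646, 192.8501], [0.0, 0.0, 1.0]]
scene R [[-0.1693, 0.9855, 0.006], [0.6875, 0.1225, -0.7158], [-0.7062, -0.1171, -0.6983]]
scene t [0.1545, -0.2903, 1.5154]
side intrinsics [[409.9977, 0.0, 252.5878], [0.0, 409.9977, 192.066], [0.0, 0.0, 1.0]]
side R [[-0.865, -0.5017, 0.0054], [-0.3976, 0.6789, -0.6173], [0.306, -0.5362, -0.7867]]
side t [0.4069, 0.282, 0.8949]
wrist intrinsics [[298.7121, 0.0, 260.2162], [0.0, 298.7121, 195.1393], [0.0, 0.0, 1.0]]
wrist tool_from_camera [[1.0, 0.0007, 0.0, 0.0001], [0.0002, -0.2647, 0.9643, -0.158], [0.0007, -0.9643, -0.2647, 0.07], [0.0, 0.0, 0.0, 1.0]]
```

View pics/scene0.png

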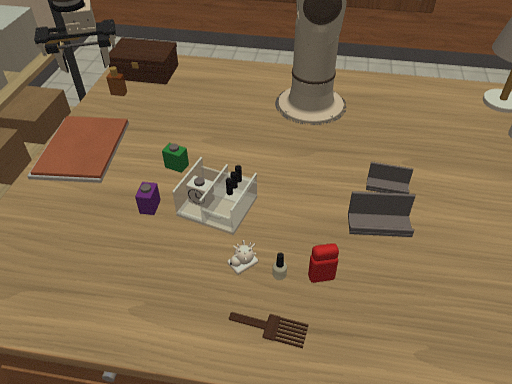

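View pics/side0.png

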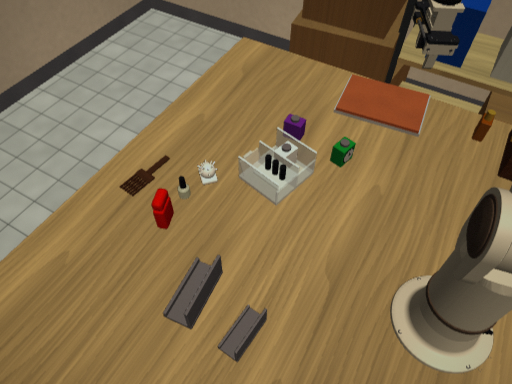

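View pics/wrist0.png

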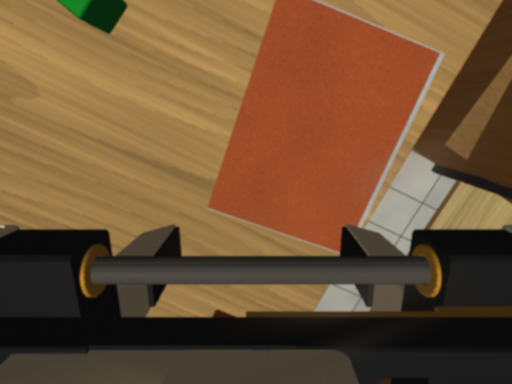

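The candidates for the clock are the white one in the bay at scene (199,185), the green look-alike at (176,157) and the purple one at (148,198). For the cradle there is a large one at (381,215) and a small one at (389,180). I'll check with close crops.

```bash
cat > h.py <<'E'
from workcell import env
import cv2, numpy as np
from scipy.spatial.transform import Rotation as Ro
def px2w(d,u,v,z):
    K,R,t=map(np.array,(d["intrinsics"],d["R"],d["t"]))
    r=R.T@np.linalg.inv(K)@np.array([u,v,1.]); c=-R.T@t
    return c+r*(z-c[2])/r[2]
def proj(d,X):
    K,R,t=map(np.array,(d["intrinsics"],d["R"],d["t"]))
    p=(np.atleast_2d(X)@R.T+t)@K.T; return p[:,:2]/p[:,2:]
def wristcam(d,s):
    T=np.array(d["tool_from_camera"]); Rt=Ro.from_rotvec(s["tool_rot"]).as_matrix()
    Rc=Rt@T[:3,:3]; c=Rt@T[:3,3]+s["position"]
    d["R"]=Rc.T; d["t"]=-Rc.T@c; return d
def crop(d,x0,y0,x1,y1,f,name):
    im=d["pixels"][y0:y1,x0:x1]; cv2.imwrite(name,cv2.resize(im,None,fx=f,fy=f,interpolation=cv2.INTER_CUBIC))
E
python3 - <<'E'
from h import *
d=env.get_image("scene"); crop(d,160,140,300,240,5,"pics/c1.png"); crop(d,320,150,440,250,5,"pics/c2.png")
d=env.get_image("side"); crop(d,220,100,360,210,5,"pics/c3.png");crop(d,150,240,290,360,5,"pics/c4.png")
E
```

```text
(no output)
```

View pics/c1.png

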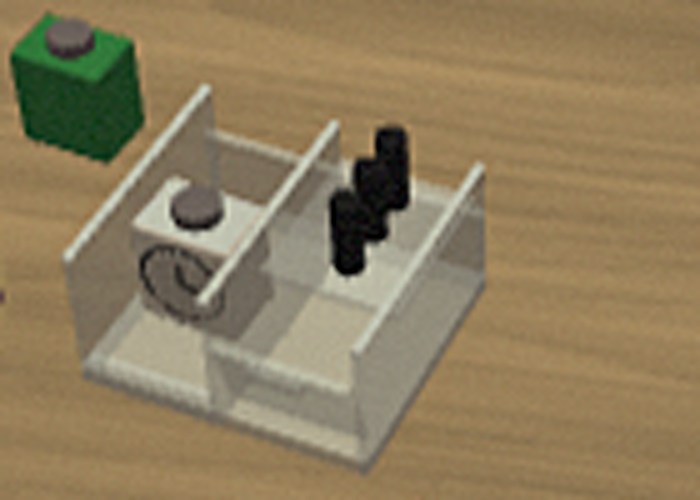

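View pics/c2.png

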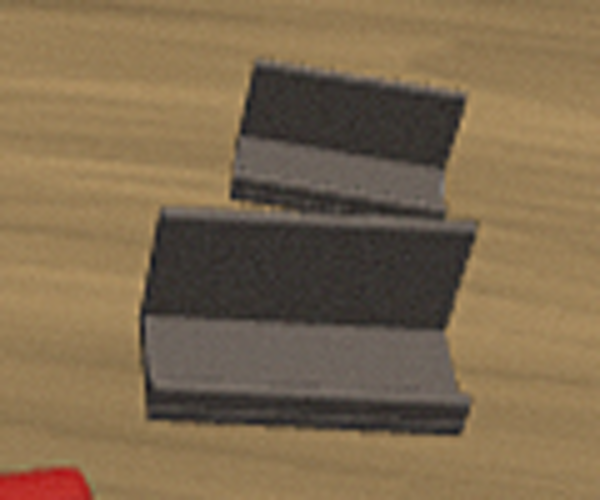

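View pics/c3.png

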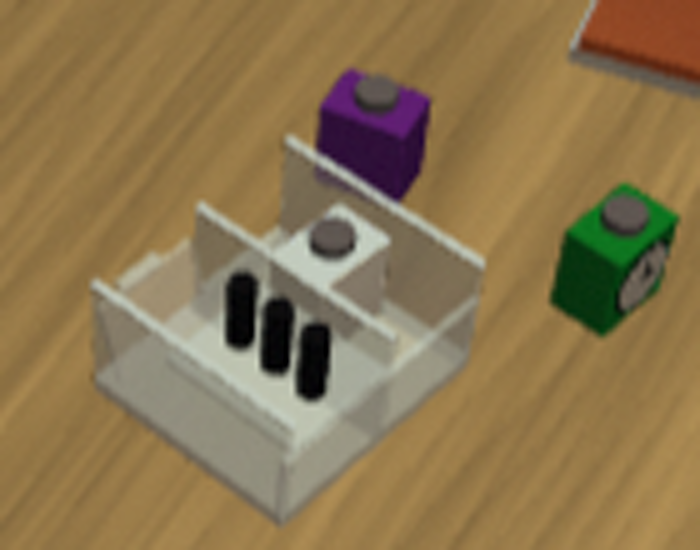

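View pics/c4.png

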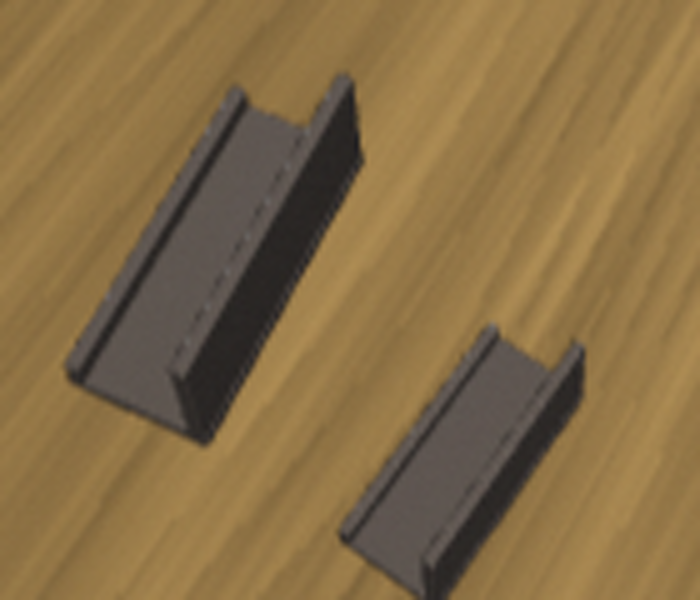

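The white clock sits in the bay with its dial towards the front, and the larger of the two cradles is the one at (381,215). Next I'll fit the poses from model corners in both views.

```bash
cat > fit.py <<'E'
from h import *
from scipy.optimize import least_squares
sc=env.get_image("scene"); si=env.get_image("side")
def fit(obs,x0):
    def res(p,full=False):
        c,s=np.cos(p[2]),np.sin(p[2]); r=[]
        for d,X,uv in obs:
            W=[p[0]+c*X[0]-s*X[1],p[1]+s*X[0]+c*X[1],X[2]]
            r.append(proj(d,W)[0]-uv)
        return np.array(r).ravel()
    o=least_squares(res,x0,loss='soft_l1'); print(np.round(o.x,4)); print(np.round(res(o.x).reshape(-1,2),1).tolist()); return o.x
def mk(d,ox,oy,L): return [(d,np.array(X)/1000,np.array([ox+u/5,oy+v/5])) for X,(u,v) in L]
O=mk(sc,160,140,[((70,-36.5,84),(70,260)),((-70,-36.5,84),(207,90)),((70,116.5,84),(358,350)),((-70,116.5,84),(478,167)),((70,-39,0),(84,376)),((70,119,0),(366,470)),((-70,119,0),(485,287)),((70,36.5,84),(204,300)),((-70,36.5,84),(335,125))])
O+=mk(si,220,100,[((70,-36.5,84),(287,140)),((-70,-36.5,84),(483,266)),((70,116.5,84),(96,287)),((-70,116.5,84),(290,442)),((-70,119,0),(282,523)),((70,119,0),(95,380)),((-70,-39,0),(468,365))])
C=mk(sc,320,150,[((-35,-75,80),(162,207)),((-35,75,80),(477,220)),((35,-75,0),(147,418)),((35,75,0),(462,434)),((35,75,24),(470,400))])
C+=mk(si,150,240,[((-35,75,0),(208,445)),((-27,75,80),(175,375)),((-31,-75,80),(345,75)),((-35,-75,0),(362,162)),((31,-75,24),(237,88)),((33,75,24),(72,370))])
x0=px2w(sc,200,200,0.0); print(x0)
o=fit(O,[x0[0],x0[1],0]); x0=px2w(sc,381,222,0); c=fit(C,[x0[0],x0[1],0])
# clock button top via two rays at z=.081
print(px2w(sc,160+197/5,140+200/5,.081), px2w(si,220+333/5,100+235/5,.081))
for n,u,v in [("deo",323,270),("polish",280,270),("hog",243,262),("purple",148,208),("green",176,165)]: print(n,px2w(sc,u,v,0.01))
E
python3 fit.py
```

```text
[ 0.4917349  -0.23866164  0.        ]
[ 0.4947 -0.2276 -0.2345]
[[-0.8, -0.7], [0.2, -1.4], [-0.4, -0.0], [0.4, -0.9], [-0.1, -0.0], [0.4, 0.3], [0.0, -0.6], [-0.5, 0.0], [0.1, -1.0], [-0.5, -0.2], [-0.2, -0.2], [-0.8, -0.7], [0.4, -3.1], [-0.4, 1.3], [-0.6, 1.8], [-0.4, 0.2]]
[0.4971 0.2172 0.1163]
[[-0.7, -1.4], [-0.6, -1.4], [0.1, 0.4], [-0.2, -0.0], [0.6, 0.2], [0.5, 1.5], [-0.9, -0.2], [0.3, -0.2], [0.4, -0.1], [-0.5, -0.2], [-1.6, -0.1]]
[ 0.50191476 -0.22988388  0.081     ] [ 0.49782322 -0.22935648  0.081     ]
deo [0.66563642 0.09181333 0.01      ]
polish [ 0.68223163 -0.00227229  0.01      ]
hog [ 0.67489433 -0.08754471  0.01      ]
purple [ 0.55143898 -0.35590568  0.01      ]
green [ 0.38072722 -0.33665076  0.01      ]
```

```bash
cat >> h.py <<'E'
def tgt(pos,yaw,verbose=True):
    """tool down, jaw axis at world yaw -> shift cm, rotvec in tool frame"""
    s=env.get_state(); R0=Ro.from_rotvec(s["tool_rot"])
    x=np.array([np.cos(yaw),np.sin(yaw),0]); y=np.array([0,0,-1.]); z=np.cross(x,y)
    R1=Ro.from_matrix(np.column_stack([x,y,z]))
    sh=R0.inv().apply(np.array(pos)-s["position"])*100; rv=(R0.inv()*R1).as_rotvec()
    print("t%.2f"%s["t"],"pos",np.round(s["position"],4),"shift",np.round(sh,2).tolist(),"turn",np.round(rv,3).tolist(),"open",round(float(s["opening"]),4),"F",np.round(s["wrist_force"],1))
E
python3 - <<'E'
from h import *
s=env.get_state(); print(Ro.from_rotvec(s["tool_rot"]).as_matrix().round(3))
a=-.2345
for y in (a,a+np.pi): tgt([.50,-.23,.22],y)
E
```

```text
[[ 0.431 -0.     0.902]
 [-0.902  0.     0.431]
 [-0.    -1.     0.   ]]
t0.35 pos [ 0.2802 -0.5863  0.2265] shift [-22.67, 0.66, 35.2] turn [-0.0, -0.891, -0.0] open 0.0917 F [-0.9 -0.6  0.3]
t0.35 pos [ 0.2802 -0.5863  0.2265] shift [-22.67, 0.66, 35.2] turn [0.0, 2.251, -0.0] open 0.0917 F [-0.9 -0.6  0.3]
```

>>> jog_arm(
  rows=[
    [[-22.7,0.7,35.2],[0,-0.891,0],9],
    [[-22.7,0.7,35.2],[0,-0.891,0],9],
    [[-22.7,0.7,35.2],[0,-0.891,0],9],
    [[-22.7,0.7,35.2],[0,-0.891,0],9],
    [[-22.7,0.7,35.2],[0,-0.891,0],9],
    [[-22.7,0.7,35.2],[0,-0.891,0],9],
    [[-22.7,0.7,35.2],[0,-0.891,0],9],
    [[-22.7,0.7,35.2],[0,-0.891,0],9],
  ],
)

```text
t: 1.35
position: [0.5023, -0.225, 0.2203]
tool_rot: [-1.562, 0.176, -0.179]
wrist_force: [0.2, -0.5, -0.7]
opening: 0.0898
```

```bash
python3 - <<'E'
from h import *
tgt([.50,-.23,.22],-.2345)
print(env.get_state()["q"].round(2))
d=env.get_image("wrist"); crop(d,0,0,512,384,1.5,"pics/w1.png")
E
```

```text
t1.35 pos [ 0.5023 -0.225   0.2203] shift [-0.12, 0.03, -0.54] turn [-0.002, 0.009, 0.002] open 0.0898 F [ 0.2 -0.5 -0.7]
[ 0.98  0.39 -0.76  1.8   0.3   1.07 -0.11]
```

View pics/w1.png

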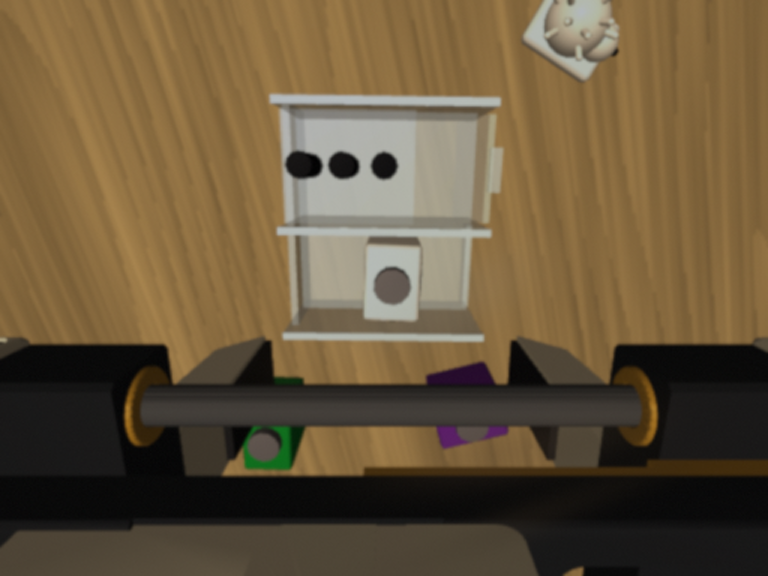

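The wrist view shows the clock top at about (392,282) in the 1.5x picture, between the divider and the -y wall. I'll zoom in to measure it.

```bash
python3 - <<'E'
from h import *
d=env.get_image("wrist"); crop(d,180,50,340,240,3,"pics/w2.png")
E
```

```text
(no output)
```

View pics/w2.png

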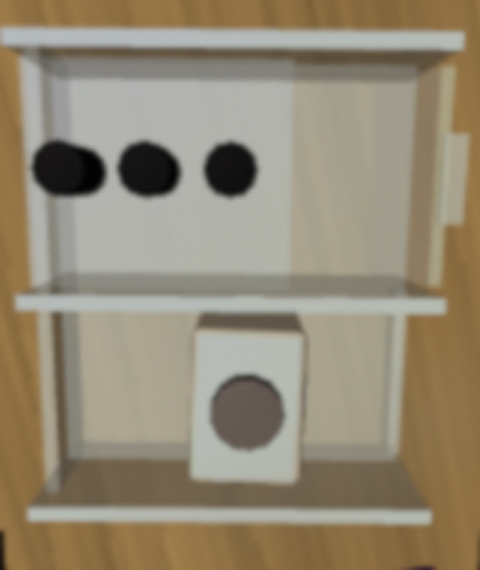

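```bash
python3 - <<'E'
from h import *
s=env.get_state(); d=wristcam(env.get_image("wrist"),s)
f=lambda u,v,z: px2w(d,180+u/3,50+v/3,z)
P=[f(*p,.072) for p in [(196,331),(304,335),(297,483),(191,478)]]
print(np.round(P,4)); c=np.mean(P,0); print("c",c)
e=(P[1]-P[0]); e2=P[2]-P[3]; print("yaw x edges",np.arctan2(e[1],e[0]),np.arctan2(e2[1],e2[0]),np.linalg.norm(e),np.linalg.norm(e2))
g=P[0]-P[3];g2=P[1]-P[2]; print("yaw from y",np.arctan2(-g[0],g[1]),np.arctan2(-g2[0],g2[1]),np.linalg.norm(g),np.linalg.norm(g2))
print("btn",f(247,411,.081))
W=[f(*p,.084) for p in [(15,302),(446,306),(28,514),(432,517),(2,37),(464,41)]]
for i in (0,2,4): e=W[i+1]-W[i]; print("wall yaw",np.arctan2(e[1],e[0]),np.linalg.norm(e),(W[i]+W[i+1])/2)
print("lip",[f(*p,.10).round(3) for p in [(60,168),(148,168),(230,170)]])
E
```

```text
[[ 0.4897 -0.2033  0.072 ]
 [ 0.5255 -0.2131  0.072 ]
 [ 0.5117 -0.2648  0.072 ]
 [ 0.4751 -0.2542  0.072 ]]
c [ 0.50052179 -0.2338571   0.072     ]
yaw x edges -0.2693064263930282 -0.2816370874954297 0.03708190021876639 0.03808432316524746
yaw from y -0.2791228381591656 -0.2603517816507952 0.053025310985339455 0.05349449390848316
btn [ 0.50076442 -0.23260273  0.081     ]
wall yaw -0.2413403710422909 0.1408503887139705 [ 0.50391847 -0.1956031   0.084     ]
wall yaw -0.23996444794733052 0.1408118515723358 [ 0.48662192 -0.26702946  0.084     ]
wall yaw -0.24011472144315063 0.1400331086981014 [ 0.52330534 -0.11790524  0.084     ]
lip [array([ 0.465, -0.143,  0.1  ]), array([ 0.49 , -0.149,  0.1  ]), array([ 0.514, -0.155,  0.1  ])]
```

```bash
python3 - <<'E'
from h import *
tgt([.5006,-.233,.03],-.272)
E
```

```text
t1.50 pos [ 0.4995 -0.2309  0.2196] shift [0.16, 18.96, -0.16] turn [0.001, 0.037, -0.0] open 0.09 F [-0.  -0.6 -0.2]
```

The arm was still settling during that picture, so I'll measure again with the pose and image matched.

```bash
python3 - <<'E'
from h import *
import pickle
s=env.get_state(); d=wristcam(env.get_image("wrist"),s); s2=env.get_state(); print(s["position"],s2["position"])
pickle.dump(d,open("w3.pkl","wb"))
crop(d,180,50,340,240,3,"pics/w3.png")
E
```

```text
[ 0.49949464 -0.23092561  0.21962863] [ 0.49922596 -0.23143031  0.21954167]
```

View pics/w3.png

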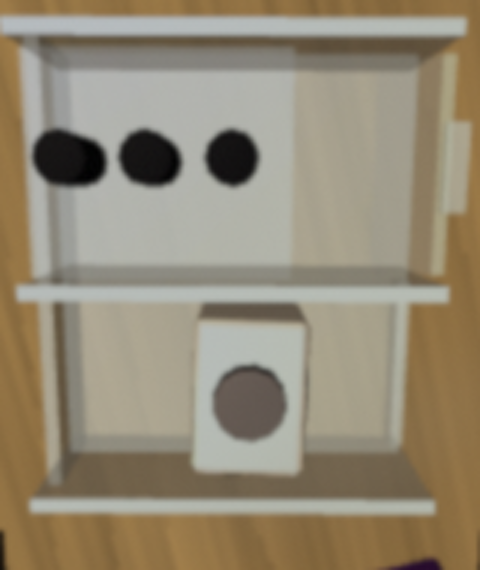

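```bash
python3 - <<'E'
from h import *
import pickle
d=pickle.load(open("w3.pkl","rb"))
f=lambda u,v,z: px2w(d,180+u/3,50+v/3,z)
P=np.array([f(*p,.072) for p in [(199,320),(306,322),(301,474),(194,469)]])
print("c",P.mean(0)); e=P[1]-P[0]+P[2]-P[3]; g=P[0]-P[3]+P[1]-P[2]
print("yaw",np.arctan2(e[1],e[0]),np.arctan2(-g[0],g[1]),np.linalg.norm(e)/2,np.linalg.norm(g)/2)
print("btn",f(250,402,.081))
W=np.array([f(*p,.084) for p in [(17,292),(448,294),(30,505),(435,507)]]); print("bay",W.mean(0))
for i in (0,2): e=W[i+1]-W[i]; print(np.arctan2(e[1],e[0]))
tgt([.5005,-.230,.03],-.265)
E
```

```text
c [ 0.50179384 -0.23155793  0.072     ]
yaw -0.26832923208411313 -0.2636873884062435 0.037440434163274444 0.05396009633830772
btn [ 0.50187393 -0.23088431  0.081     ]
bay [ 0.4962196  -0.22914535  0.084     ]
-0.2387901914882026
-0.23931222731489857
t1.55 pos [ 0.4992 -0.2314  0.2195] shift [0.1, 18.95, 0.18] turn [0.001, 0.029, -0.001] open 0.0899 F [0.3 0.1 0. ]
```

>>> jog_arm(
  rows=[
    [[0.17,5,-0.05],[0,0.03,0],7],
    [[0.17,10,-0.05],[0,0.03,0],7],
    [[0.17,14,-0.05],[0,0.03,0],7],
    [[0.17,17,-0.05],[0,0.03,0],7],
    [[0.17,19,-0.05],[0,0.03,0],7],
    [[0.17,19,-0.05],[0,0.03,0],7],
    [[0.17,19,-0.05],[0,0.03,0],7],
  ],
)

```text
t: 2.42
position: [0.5024, -0.2314, 0.0308]
tool_rot: [-1.561, 0.206, -0.209]
wrist_force: [0.4, 0.4, -0.5]
opening: 0.0697
```

```bash
python3 - <<'E'
from h import *
tgt([.5015,-.231,.03],-.267)
d=env.get_image("wrist"); crop(d,0,0,512,384,1.3,"pics/w4.png")
d=env.get_image("scene"); crop(d,140,100,300,240,4,"pics/s4.png")
E
```

```text
t2.42 pos [ 0.5024 -0.2314  0.0308] shift [-0.09, 0.08, 0.01] turn [0.0, 0.002, 0.002] open 0.0697 F [ 0.4  0.4 -0.5]
```

View pics/w4.png

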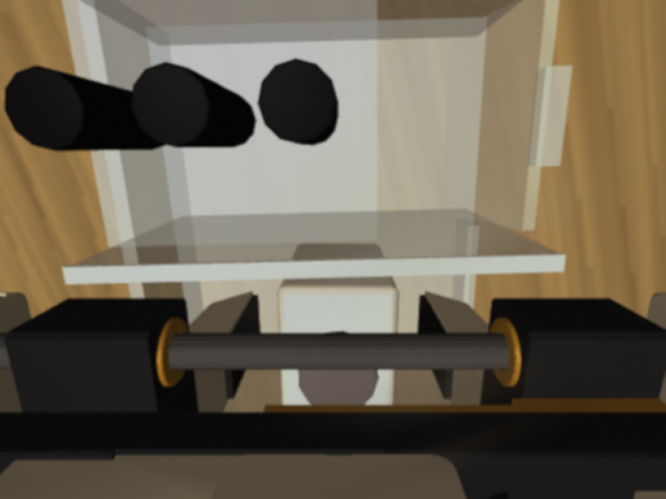

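View pics/s4.png

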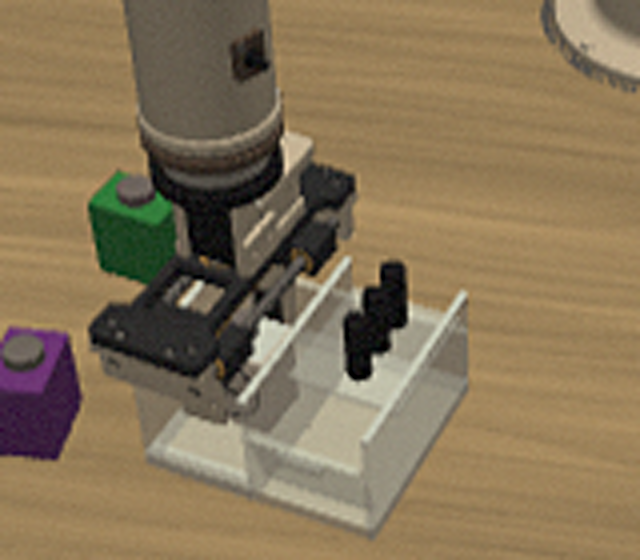

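The clock is centred between the fingers and everything is clear. I'll close the gripper.

>>> jog_arm(
  rows=[
    [[0,0,0],[0,0,0],5],
    [[0,0,0],[0,0,0],4],
    [[0,0,0],[0,0,0],3.5],
    [[0,0,0],[0,0,0],3.5],
    [[0,0,0],[0,0,0],3.5],
    [[0,-1,0],[0,0,0],3.5],
    [[0,-3,0],[0,0,0],3.5],
  ],
)

```text
t: 3.4
position: [0.5006, -0.2303, 0.0598]
tool_rot: [-1.56, 0.209, -0.205]
wrist_force: [0.2, 0.5, -2.7]
opening: 0.0395
```

```bash
python3 - <<'E'
from h import *
tgt([.5015,-.231,.2],-.267)
d=env.get_image("scene"); crop(d,140,100,300,240,4,"pics/s5.png")
E
```

```text
t3.40 pos [ 0.5006 -0.2303  0.0598] shift [0.08, -14.02, -0.04] turn [-0.001, 0.003, -0.002] open 0.0395 F [ 0.2  0.5 -2.7]
```

View pics/s5.png

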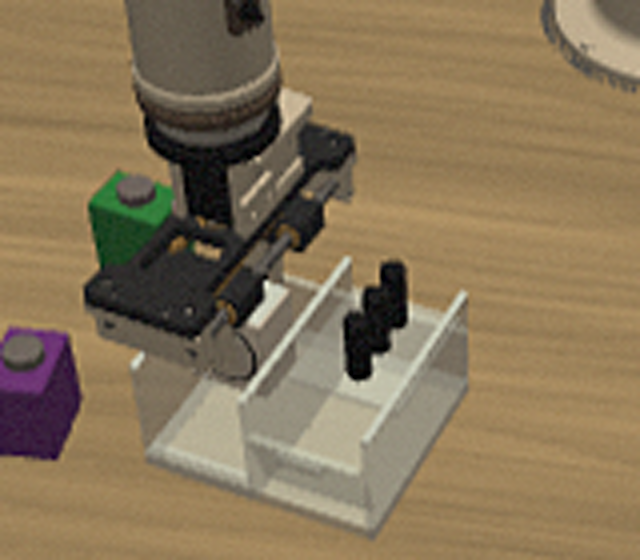

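The clock is lifted, with its dial visible. I'll move it to bare dresser at about (0.47, 0.02) with yaw 0.116, to match the cradle.

```bash
python3 - <<'E'
from h import *
tgt([.5015,-.231,.2],-.267)
tgt([.47,.02,.2],.1163); tgt([.47,.02,.0215],.1163)
E
```

```text
t3.45 pos [ 0.5029 -0.231   0.063 ] shift [-0.1, -13.7, -0.04] turn [0.0, 0.003, 0.003] open 0.0401 F [0.9 0.6 0.3]
t3.45 pos [ 0.5029 -0.231   0.063 ] shift [-9.68, -13.73, 23.37] turn [0.001, -0.38, 0.002] open 0.0401 F [0.9 0.6 0.3]
t3.45 pos [ 0.5029 -0.231   0.063 ] shift [-9.72, 4.11, 23.38] turn [0.001, -0.38, 0.002] open 0.0401 F [0.9 0.6 0.3]
```

>>> jog_arm(
  rows=[
    [[0,-5,0],[0,0,0],3.5],
    [[0,-10,0],[0,0,0],3.5],
    [[0,-14,0],[0,0,0],3.5],
    [[-1.9,-14,4.7],[0,-0.08,0],3.5],
    [[-3.8,-14,9.3],[0,-0.16,0],3.5],
    [[-5.8,-14,14],[0,-0.24,0],3.5],
    [[-7.7,-14,18.7],[0,-0.31,0],3.5],
    [[-9.6,-14,23.3],[0,-0.38,0],3.5],
  ],
)

```text
t: 4.45
position: [0.4694, 0.0207, 0.2007]
tool_rot: [-1.57, -0.094, 0.092]
wrist_force: [1.2, 0.6, -2.0]
opening: 0.04
```

```bash
python3 - <<'E'
from h import *
import time
tgt([.47,.02,.022],.1163)
d=env.get_image("side"); crop(d,100,60,400,300,2,"pics/si5.png")
tgt([.47,.02,.022],.1163); print(env.get_state()['q'].round(2))
E
```

```text
t4.45 pos [0.4694 0.0207 0.2007] shift [0.02, 17.87, -0.06] turn [0.001, 0.002, 0.002] open 0.04 F [ 1.2  0.6 -2. ]
t4.50 pos [0.4681 0.0287 0.2012] shift [0.03, 17.91, -0.94] turn [-0.003, 0.013, 0.002] open 0.0398 F [-1.2  6.7 -2. ]
[ 0.72  0.3  -0.96  2.01  0.29  0.98 -0.26]
```

View pics/si5.png

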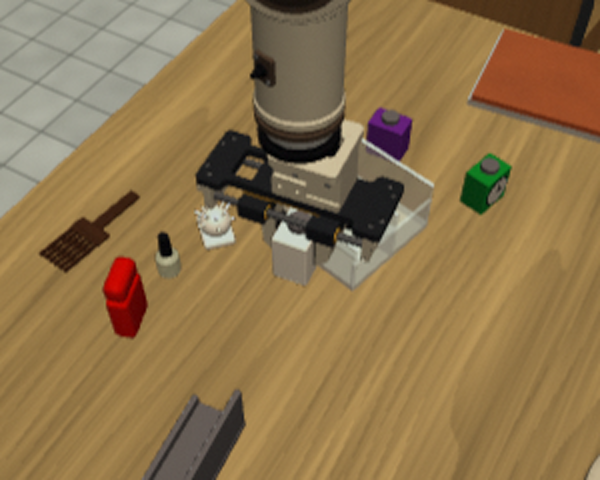

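>>> jog_arm(
  rows=[
    [[0,0,0],[0,0,0],3.5],
    [[0,4,0],[0,0,0],3.5],
    [[0,8,0],[0,0,0],3.5],
    [[0,12,0],[0,0,0],3.5],
    [[0,15,0],[0,0,0],3.5],
    [[0,16.5,0],[0,0,0],3.5],
    [[0,17.3,0],[0,0,0],3.5],
    [[0,17.5,0],[0,0,0],3.5],
  ],
)

```text
t: 5.5
position: [0.4703, 0.019, 0.0251]
tool_rot: [-1.569, -0.091, 0.09]
wrist_force: [-0.1, -0.8, -2.1]
opening: 0.0398
```

>>> jog_arm(
  rows=[
    [[0,0.1,0],[0,0,0],3.5],
    [[0,0.2,0],[0,0,0],3.5],
    [[0,0.3,0],[0,0,0],3.5],
    [[0,0.3,0],[0,0,0],3.5],
  ],
)

```text
t: 6.0
position: [0.4697, 0.0192, 0.0219]
tool_rot: [-1.569, -0.091, 0.091]
wrist_force: [-0.1, -0.6, -1.9]
opening: 0.04
```

>>> jog_arm(
  rows=[
    [[0,0.05,0],[0,0,0],3.5],
    [[0,0.1,0],[0,0,0],3.5],
    [[0,0.1,0],[0,0,0],3.5],
  ],
)

```text
t: 6.38
position: [0.4696, 0.0193, 0.0207]
tool_rot: [-1.569, -0.091, 0.091]
wrist_force: [0.7, -0.6, -1.8]
opening: 0.0397
```

>>> jog_arm(
  rows=[
    [[0,0.05,0],[0,0,0],3.5],
    [[0,0.1,0],[0,0,0],3.5],
    [[0,0.1,0],[0,0,0],3.5],
  ],
)

```text
t: 6.75
position: [0.4696, 0.0192, 0.0198]
tool_rot: [-1.569, -0.091, 0.091]
wrist_force: [-0.8, -0.3, 0.5]
opening: 0.0399
```

```bash
python3 - <<'E'
from h import *
d=env.get_image("side"); crop(d,160,120,300,240,4,"pics/si6.png")
E
```

```text
(no output)
```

View pics/si6.png

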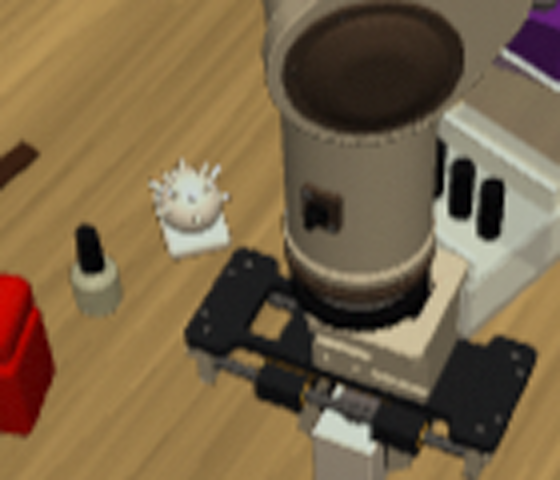

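It has touched down (force went from -1.9 to +0.5 N). I'll release and rise.

>>> jog_arm(
  rows=[
    [[0,0,0],[0,0,0],4.5],
    [[0,0,0],[0,0,0],6],
    [[0,0,0],[0,0,0],7],
    [[0,-3,0],[0,0,0],8],
    [[0,-8,0],[0,0,0],8],
    [[0,-13,0],[0,0,0],8],
    [[0,-17,0],[0,0,0],8],
    [[0,-18,0],[0,0,0],8],
  ],
)

```text
t: 7.8
position: [0.4713, 0.0193, 0.2021]
tool_rot: [-1.57, -0.094, 0.087]
wrist_force: [0.1, 0.7, -0.3]
opening: 0.0799
```

>>> jog_arm(
  rows=[
    [[0,0,0],[0,0.18,0],8],
    [[0,0,0],[0,0.36,0],8],
    [[0,0,0],[0,0.54,0],8],
    [[0,0,0],[0,0.72,0],8],
    [[0,0,0],[0,0.9,0],8],
    [[0,0,0],[0,1.08,0],8],
    [[0,0,0],[0,1.26,0],8],
    [[0,0,0],[0,1.44,0],8],
  ],
)

```text
t: 8.8
position: [0.4688, 0.019, 0.1985]
tool_rot: [-1.315, 1.031, -1.029]
wrist_force: [-0.2, -0.0, 0.6]
opening: 0.0795
```

>>> jog_arm(
  rows=[
    [[0,0,0],[0,0.13,0],8],
    [[0,0,0],[0,0.13,0],8],
    [[0,0,0],[0,0.13,0],8],
    [[0,0,0],[0,0.13,0],8],
  ],
)

```text
t: 9.3
position: [0.4695, 0.0192, 0.1995]
tool_rot: [-1.263, 1.122, -1.121]
wrist_force: [0.3, 0.6, 0.4]
opening: 0.0802
```

```bash
python3 - <<'E'
from h import *
import pickle
tgt([.47,.02,.2],-1.454); print(env.get_state()['q'].round(2))
s=env.get_state(); d=wristcam(env.get_image("wrist"),s); tgt([.47,.02,.2],-1.454)
pickle.dump(d,open("w7.pkl","wb"))
crop(d,0,0,512,384,1.5,"pics/w7.png")
E
```

```text
t9.30 pos [0.4695 0.0192 0.1995] shift [-0.07, -0.05, 0.06] turn [0.0, 0.001, -0.0] open 0.0802 F [0.3 0.6 0.4]
[ 0.49  0.24 -0.67  2.01  0.18  0.95 -1.72]
t9.35 pos [0.4695 0.0192 0.1995] shift [-0.08, -0.05, 0.05] turn [0.0, 0.001, -0.0] open 0.0802 F [ 0.   0.5 -0. ]
```

View pics/w7.png

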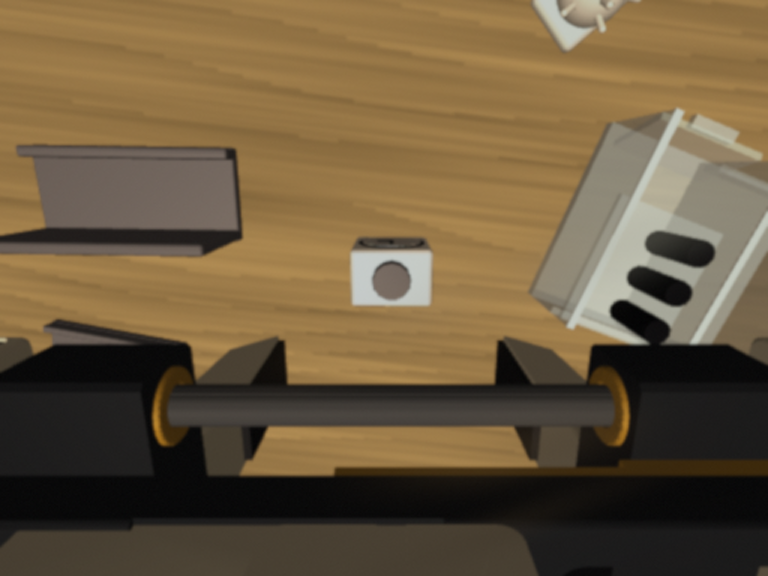

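The clock stands upright at about (391,278), dial towards +x and aligned with the tool. The cradle is in view too, so I'll measure both from this image.

```bash
python3 - <<'E'
from h import *
import pickle
d=pickle.load(open("w7.pkl","rb"))
crop(d,0,85,180,180,4,"pics/w7a.png"); crop(d,215,145,305,215,7,"pics/w7b.png")
E
```

```text
(no output)
```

View pics/w7a.png

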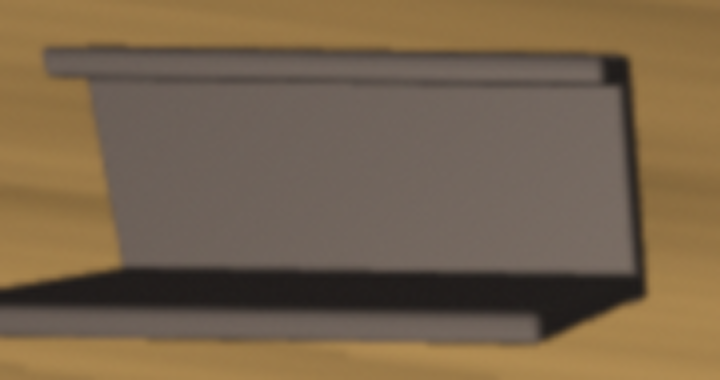

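View pics/w7b.png

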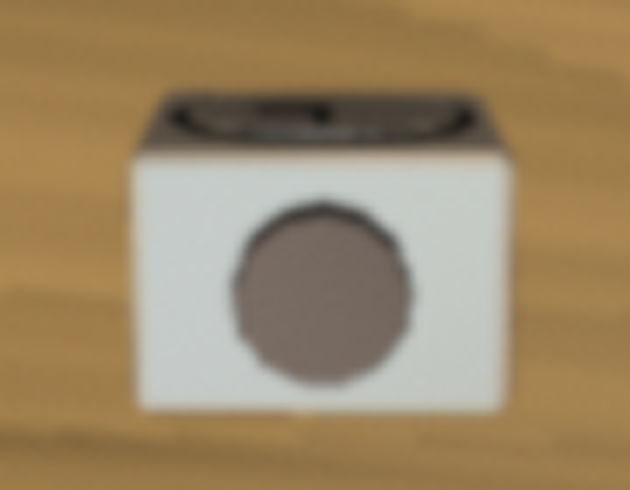

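```bash
python3 - <<'E'
from h import *
import pickle
from scipy.optimize import least_squares
d=pickle.load(open("w7.pkl","rb"))
f=lambda u,v,z: px2w(d,215+u/7,145+v/7,z)
P=np.array([f(*p,.062) for p in [(130,155),(514,158),(503,412),(138,410)]])
print("clock c",P.mean(0)); e=P[1]-P[0]+P[2]-P[3]; g=P[0]-P[3]+P[1]-P[2]
print("long yaw",np.arctan2(e[1],e[0]),"x yaw",np.arctan2(g[1],g[0]),np.linalg.norm(e)/2,np.linalg.norm(g)/2); print("btn",f(323,298,.071))
L=[((-26.5,-75,10),(635,275)),((-26.5,75,10),(122,268)),((26.5,75,24),(48,75)),((35,75,24),(45,49)),((35,-75,24),(605,57)),((27,-75,24),(603,83)),((-27,-75,80),(541,313)),((-35,-75,80),(541,341)),((-35,-75,0),(645,294))]
def res(p):
    c,s=np.cos(p[2]),np.sin(p[2]); r=[]
    for X,(u,v) in L:
        X=np.array(X)/1e3; r.append(proj(d,[p[0]+c*X[0]-s*X[1],p[1]+s*X[0]+c*X[1],X[2]])[0]-[u/4,85+v/4])
    return np.array(r).ravel()
o=least_squares(res,[.497,.217,.116],loss='soft_l1'); print(o.x.round(4)); print(res(o.x).reshape(-1,2).round(1).tolist())
E
```

```text
clock c [0.46834114 0.01792182 0.062     ]
long yaw -1.4585975506606745 x yaw 0.11377123932281483 0.0543993046036933 0.038020167533377086
btn [0.46877992 0.01774466 0.071     ]
[0.4984 0.2153 0.1083]
[[0.7, -0.2], [-0.3, 0.2], [-1.2, 0.4], [-2.1, -1.5], [-0.6, -1.9], [0.5, -0.6], [-0.0, 0.6], [0.8, 2.0], [1.5, 1.0]]
```

>>> jog_arm(
  rows=[
    [[0.09,5,-0.09],[0,0,0],8],
    [[0.09,10,-0.09],[0,0,0],8],
    [[0.09,14,-0.09],[0,0,0],8],
    [[0.09,17,-0.09],[0,0,0],8],
    [[0.09,17.9,-0.09],[0,0,0],8],
    [[0.09,17.9,-0.09],[0,0,0],8],
    [[0.09,17.9,-0.09],[0,0,0],7],
    [[0.09,17.9,-0.09],[0,0,0],6.5],
  ],
)

```text
t: 10.35
position: [0.4699, 0.0181, 0.0219]
tool_rot: [-1.261, 1.121, -1.124]
wrist_force: [-0.5, -0.6, 0.7]
opening: 0.0668
```

>>> jog_arm(
  rows=[
    [[0,0,0],[0,0,0],5.8],
    [[0,0,0],[0,0,0],5],
    [[0,0,0],[0,0,0],5],
    [[0,0,0],[0,0,0],5],
    [[0,0,0],[0,0,0],5],
  ],
)

```text
t: 10.98
position: [0.4693, 0.0183, 0.0212]
tool_rot: [-1.262, 1.122, -1.123]
wrist_force: [-1.3, -0.1, 5.8]
opening: 0.0557
```

>>> jog_arm(
  rows=[
    [[0,-0.5,0],[0,0,0],5],
    [[0,-2,0],[0,0,0],5],
    [[0,-6,0],[0,0,0],5],
    [[0,-10,0],[0,0,0],5],
    [[0,-13,0],[0,0,0],5],
    [[0,-14,0],[0,0,0],5],
    [[0,-14,0],[0,0,0],5],
    [[0,-14,0],[0,0,0],5],
  ],
)

```text
t: 11.98
position: [0.4678, 0.0181, 0.1596]
tool_rot: [-1.264, 1.124, -1.122]
wrist_force: [-0.2, 0.2, -2.4]
opening: 0.0562
```

```bash
python3 - <<'E'
from h import *
tgt([.4978,.216,.16],.112-np.pi/2)
d=env.get_image("scene"); crop(d,230,130,430,280,4,"pics/s8.png")
d=env.get_image("wrist"); crop(d,0,0,512,384,1.3,"pics/w8.png")
E
```

```text
t11.97 pos [0.4678 0.0181 0.1596] shift [-19.31, -0.04, 5.28] turn [0.002, 0.005, -0.0] open 0.0562 F [-0.2  0.2 -2.4]
```

View pics/s8.png

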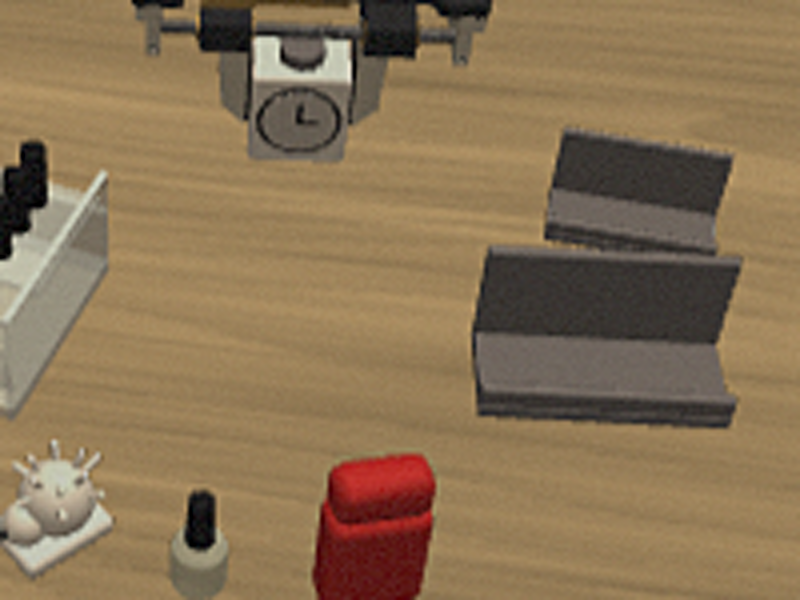

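View pics/w8.png

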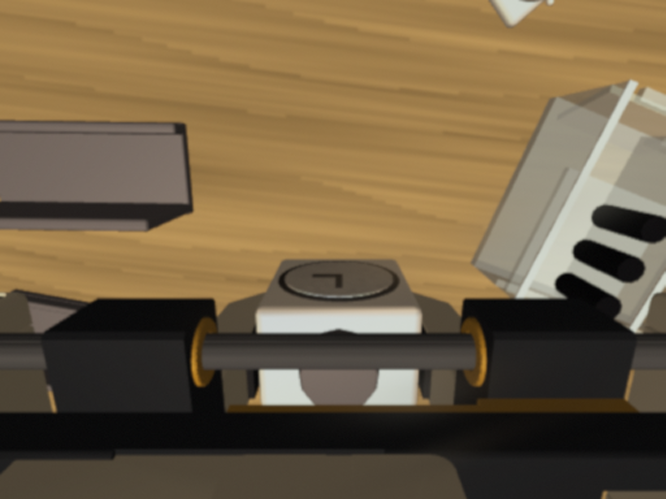

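>>> jog_arm(
  rows=[
    [[-3.5,0,1],[0,0,0],5],
    [[-8,0,2.2],[0,0,0],5],
    [[-13,0,3.5],[0,0,0],5],
    [[-17,0,4.6],[0,0,0],5],
    [[-19,0,5.1],[0,0,0],5],
    [[-19.3,0,5.2],[0,0,0],5],
    [[-19.3,0,5.2],[0,0,0],5],
    [[-19.3,0,5.2],[0,0,0],5],
  ],
)

```text
t: 13.08
position: [0.498, 0.2142, 0.1603]
tool_rot: [-1.263, 1.124, -1.125]
wrist_force: [0.5, -0.4, -2.0]
opening: 0.0557
```

>>> jog_arm(
  rows=[
    [[0,0,0],[0,0,0],5],
    [[0,1,0],[0,0,0],5],
    [[0,2,0],[0,0,0],5],
    [[0,2,0],[0,0,0],5],
  ],
)

```text
t: 13.58
position: [0.497, 0.2154, 0.1394]
tool_rot: [-1.265, 1.124, -1.122]
wrist_force: [0.3, -0.2, -2.0]
opening: 0.056
```

```bash
python3 - <<'E'
from h import *
import pickle
tgt([.4982,.216,.16],.112-np.pi/2)
s=env.get_state(); d=wristcam(env.get_image("wrist"),s); crop(d,0,0,512,384,1.5,"pics/w9.png"); pickle.dump(d,open("w9.pkl","wb"))
d=env.get_image("side"); crop(d,130,180,330,360,4,"pics/si9.png")
tgt([.4982,.216,.16],.112-np.pi/2)
E
```

```text
t13.57 pos [0.497  0.2154 0.1394] shift [-0.05, -2.06, 0.12] turn [0.003, 0.005, 0.001] open 0.056 F [ 0.3 -0.2 -2. ]
t13.68 pos [0.4978 0.2161 0.1404] shift [0.01, -1.96, 0.04] turn [0.001, 0.005, -0.0] open 0.0561 F [ 0.6 -0.4 -1.3]
```

View pics/w9.png

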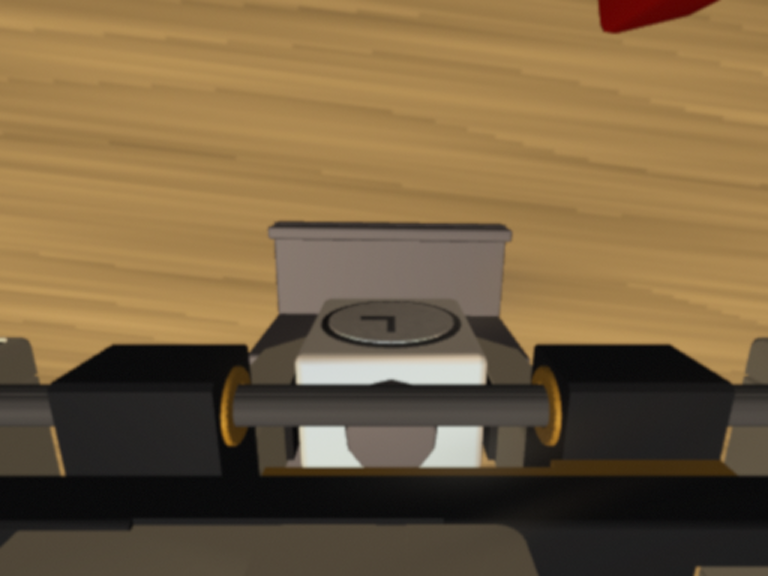

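View pics/si9.png

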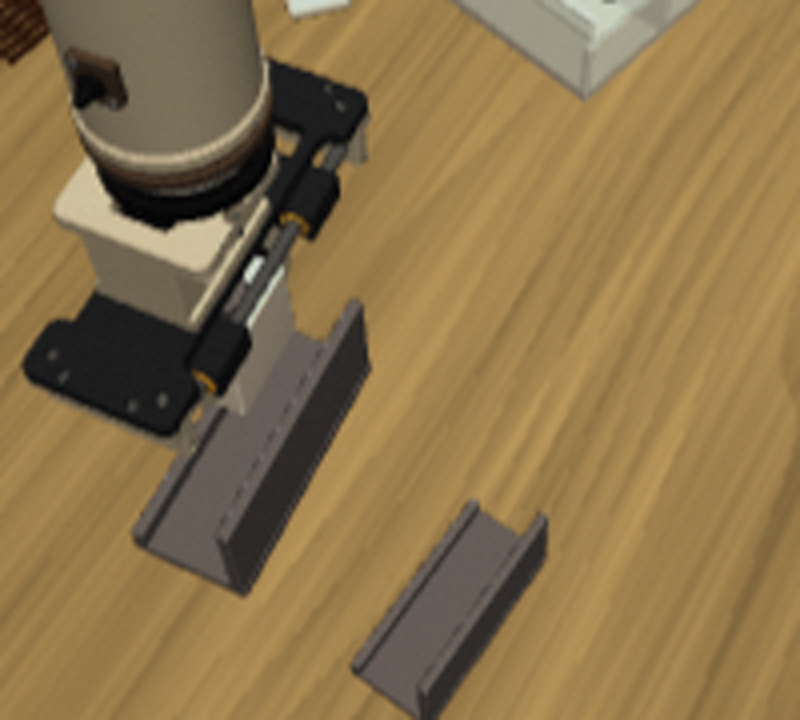

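```bash
python3 - <<'E'
from h import *
import pickle
d=pickle.load(open("w9.pkl","rb"))
a,b,c,e=[px2w(d,u/1.5,v/1.5,.024) for u,v in [(272,223),(510,227),(509,239),(272,237)]]
m=(a+b+c+e)/4; v=(b-a+c-e); y=np.arctan2(v[1],v[0]); print(m,"yaw",y+np.pi/2,np.linalg.norm(v)/2)
n=np.array([np.cos(y+np.pi/2),np.sin(y+np.pi/2),0]); print("seat",m-.031*n)
E
```

```text
[0.53034181 0.21843608 0.024     ] yaw 0.10491787916433637 0.14481349378353242
seat [0.49951227 0.21518959 0.024     ]
```

>>> jog_arm(
  rows=[
    [[0,2.5,0.12],[0,0.005,0],5],
    [[0,5,0.12],[0,0.005,0],5],
    [[0,7,0.12],[0,0.005,0],5],
    [[0,8.5,0.12],[0,0.005,0],5],
    [[0,9.5,0.12],[0,0.005,0],5],
    [[0,10.1,0.12],[0,0.005,0],5],
    [[0,10.3,0.12],[0,0.005,0],5],
    [[0,10.4,0.12],[0,0.005,0],5],
  ],
)

```text
t: 14.68
position: [0.4996, 0.2163, 0.0371]
tool_rot: [-1.259, 1.126, -1.127]
wrist_force: [0.2, -0.3, -1.7]
opening: 0.0558
```

>>> jog_arm(
  rows=[
    [[0,0.1,0],[0,0,0],5],
    [[0,0.2,0],[0,0,0],5],
    [[0,0.3,0],[0,0,0],5],
    [[0,0.3,0],[0,0,0],5],
  ],
)

```text
t: 15.18
position: [0.4992, 0.2161, 0.0337]
tool_rot: [-1.26, 1.126, -1.126]
wrist_force: [0.2, -0.2, -2.5]
opening: 0.0555
```

>>> jog_arm(
  rows=[
    [[0,0.05,0],[0,0,0],5],
    [[0,0.1,0],[0,0,0],5],
    [[0,0.1,0],[0,0,0],5],
    [[0,0.1,0],[0,0,0],5],
  ],
)

```text
t: 15.68
position: [0.4993, 0.2161, 0.0328]
tool_rot: [-1.26, 1.126, -1.126]
wrist_force: [-0.1, 0.8, -2.0]
opening: 0.0559
```

```bash
python3 - <<'E'
from h import *
tgt([.4985,.2155,.03],.11-np.pi/2)
d=env.get_image("scene"); crop(d,310,130,450,250,5,"pics/s10.png")
d=env.get_image("side"); crop(d,130,180,330,360,4,"pics/si10.png")
E
```

```text
t15.68 pos [0.4993 0.2161 0.0328] shift [0.06, 0.28, -0.08] turn [-0.0, 0.002, -0.0] open 0.0559 F [-0.1  0.8 -2. ]
```

View pics/s10.png

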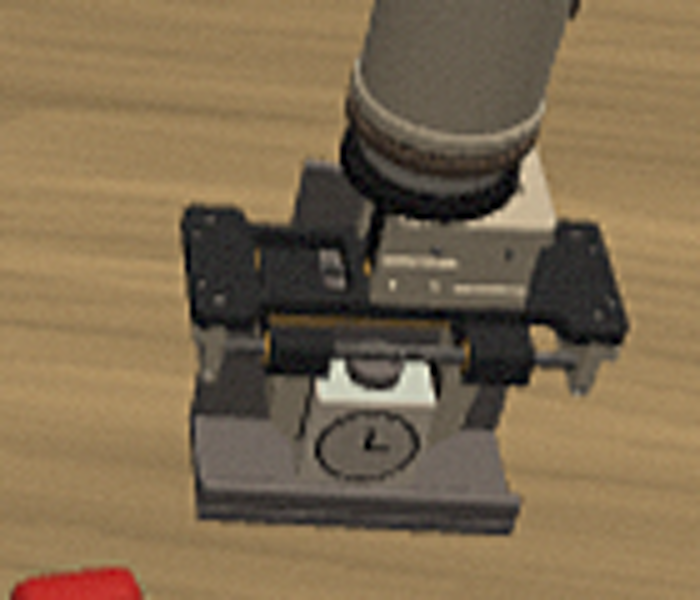

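View pics/si10.png

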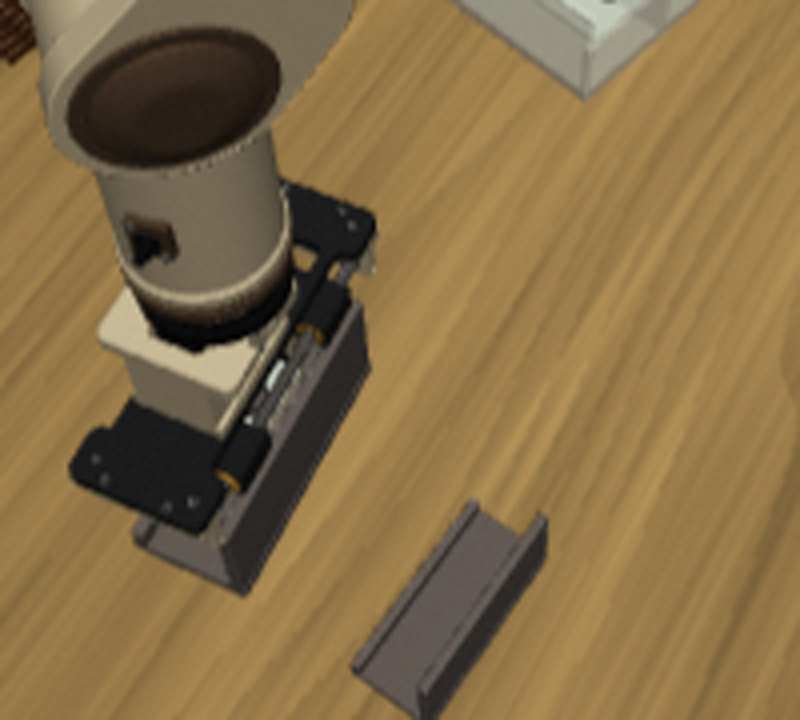

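>>> jog_arm(
  rows=[
    [[0,0.05,0],[0,0,0],5],
    [[0,0.1,0],[0,0,0],5],
    [[0,0.1,0],[0,0,0],5],
  ],
)

```text
t: 16.15
position: [0.4992, 0.2161, 0.0317]
tool_rot: [-1.26, 1.127, -1.126]
wrist_force: [0.2, -0.4, -1.6]
opening: 0.0558
```

>>> jog_arm(
  rows=[
    [[0,0.05,0],[0,0,0],5],
    [[0,0.08,0],[0,0,0],5],
    [[0,0.08,0],[0,0,0],5],
  ],
)

```text
t: 16.52
position: [0.4993, 0.2161, 0.0313]
tool_rot: [-1.26, 1.126, -1.127]
wrist_force: [-2.1, -1.1, 5.1]
opening: 0.0562
```

It's seated (contact at 5 N). I'll release and rise.

>>> jog_arm(
  rows=[
    [[0,0,0],[0,0,0],6],
    [[0,0,0],[0,0,0],7],
    [[0,0,0],[0,0,0],8],
    [[0,-3,0],[0,0,0],8],
    [[0,-7,0],[0,0,0],8],
    [[0,-11,0],[0,0,0],8],
    [[0,-14,0],[0,0,0],8],
    [[0,-15,0],[0,0,0],8],
  ],
)

```text
t: 17.52
position: [0.5003, 0.2166, 0.1827]
tool_rot: [-1.257, 1.125, -1.128]
wrist_force: [0.1, 0.8, -0.3]
opening: 0.0799
```

>>> jog_arm(
  rows=[
    [[0,0,0],[0,0,0],4],
    [[0,0,0],[0,0,0],1],
    [[0,0,0],[0,0,0],0],
    [[0,0,0],[0,0,0],0],
    [[0,0,0],[0,0,0],0],
    [[0,0,0],[0,0,0],0],
  ],
)

```text
t: 18.27
position: [0.4992, 0.2162, 0.1808]
tool_rot: [-1.26, 1.127, -1.126]
wrist_force: [-0.6, -0.3, -0.3]
opening: 0.0248
```

```bash
python3 - <<'E'
from h import *
import pickle
tgt([.498,.2155,.11],.11-np.pi/2)
s=env.get_state(); d=wristcam(env.get_image("wrist"),s); crop(d,0,0,512,384,1.5,"pics/w11.png"); pickle.dump(d,open("w11.pkl","wb"))
d=env.get_image("scene"); crop(d,310,130,450,250,5,"pics/s11.png")
tgt([.498,.2155,.11],.11-np.pi/2)
E
```

```text
t18.27 pos [0.4992 0.2162 0.1808] shift [0.05, 7.08, -0.12] turn [0.0, 0.002, -0.0] open 0.0248 F [-0.6 -0.3 -0.3]
t18.38 pos [0.4993 0.2161 0.1809] shift [0.04, 7.09, -0.13] turn [-0.0, 0.002, -0.0] open 0.0169 F [ 1.  -0.8  0.5]
```

View pics/w11.png

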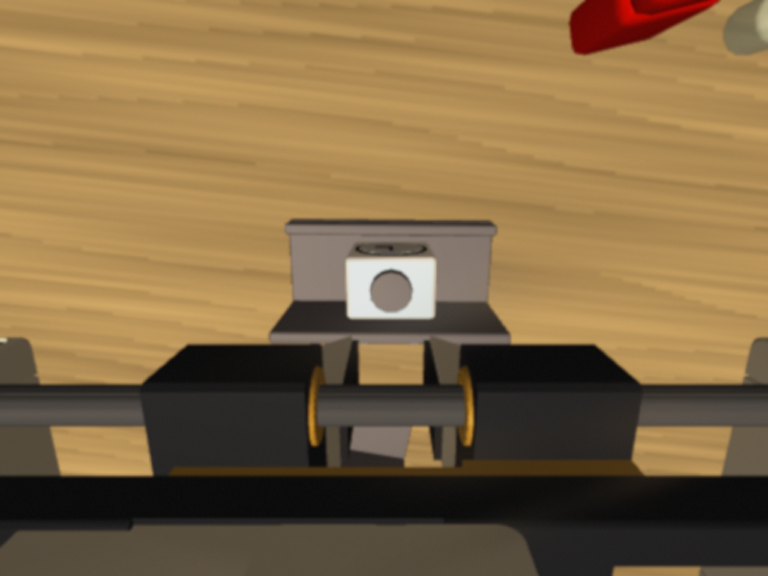

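View pics/s11.png

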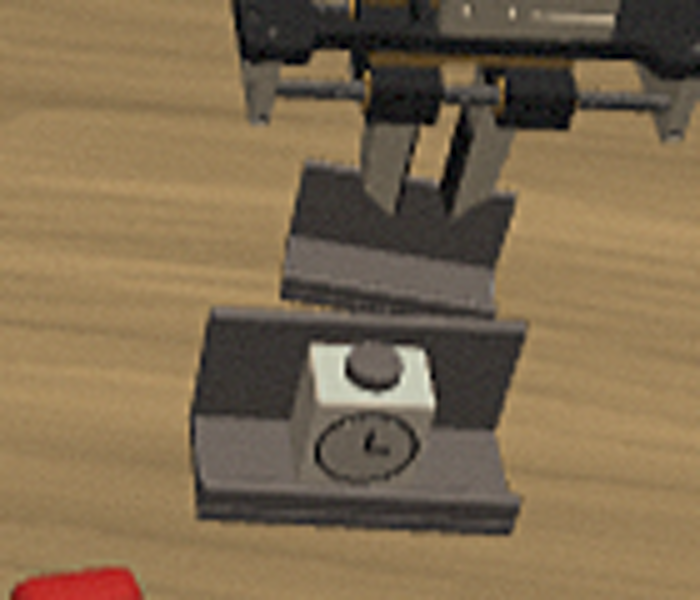

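```bash
python3 - <<'E'
from h import *
import pickle
d=pickle.load(open("w11.pkl","rb"))
P=np.array([px2w(d,u/1.5,v/1.5,.072) for u,v in [(346,258),(436,258),(435,319),(348,319)]]); print(P.mean(0))
b=px2w(d,391/1.5,291/1.5,.081); print(b)
tgt([b[0],b[1],.095],.11-np.pi/2)
E
```

```text
[0.49841484 0.2149998  0.072     ]
[0.49959115 0.21530178 0.081     ]
t18.38 pos [0.4993 0.2161 0.1809] shift [0.08, 8.59, 0.02] turn [-0.0, 0.002, -0.0] open 0.0169 F [ 1.  -0.8  0.5]
```

>>> jog_arm(
  rows=[
    [[0,2,0],[0,0,0],0],
    [[0,4,0],[0,0,0],0],
    [[0,6,0],[0,0,0],0],
    [[0,7.5,0],[0,0,0],0],
    [[0,8.4,0],[0,0,0],0],
    [[0,8.6,0],[0,0,0],0],
    [[0,8.6,0],[0,0,0],0],
    [[0,8.6,0],[0,0,0],0],
  ],
)

```text
t: 19.38
position: [0.4997, 0.2163, 0.0956]
tool_rot: [-1.259, 1.126, -1.127]
wrist_force: [0.2, 0.1, 0.1]
opening: 0.0003
```

```bash
python3 - <<'E'
from h import *
tgt([.498,.2155,.081],.11-np.pi/2)
d=env.get_image("scene"); crop(d,310,130,450,250,5,"pics/s12.png")
d=env.get_image("wrist"); crop(d,0,0,512,384,1.5,"pics/w12.png")
E
```

```text
t19.38 pos [0.4997 0.2163 0.0956] shift [0.06, 1.46, -0.18] turn [-0.001, 0.002, -0.0] open 0.0003 F [0.2 0.1 0.1]
```

View pics/s12.png

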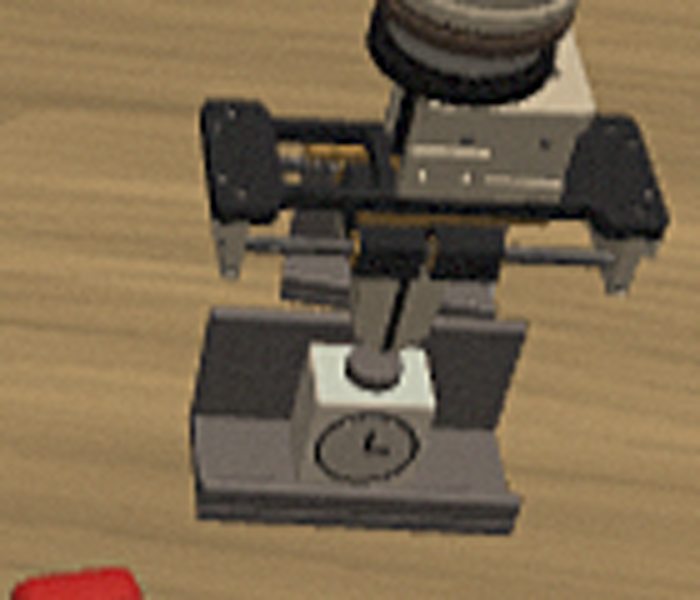

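View pics/w12.png

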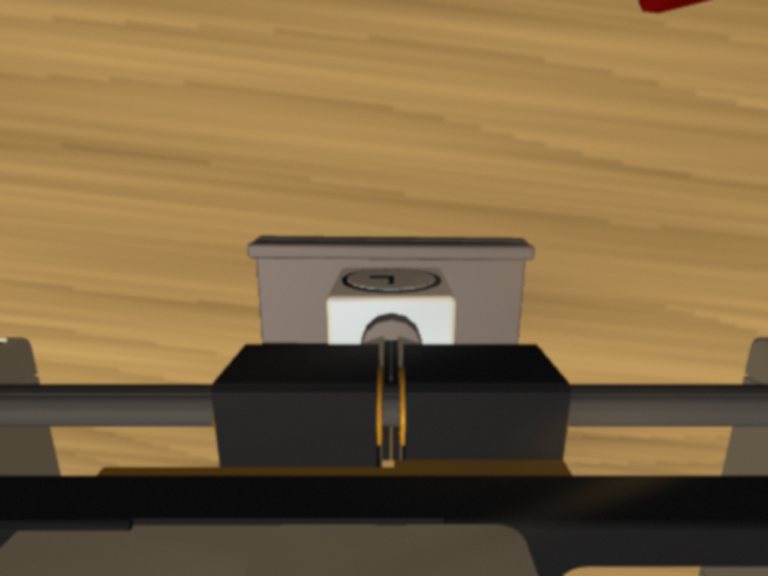

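>>> jog_arm(
  rows=[
    [[0,0.6,0],[0,0,0],0],
    [[0,1.1,0],[0,0,0],0],
    [[0,1.3,0],[0,0,0],0],
    [[0,1.4,0],[0,0,0],0],
    [[0,1.5,0],[0,0,0],0],
    [[0,1.6,0],[0,0,0],0],
    [[0,1.65,0],[0,0,0],0],
    [[0,1.65,0],[0,0,0],0],
  ],
)

```text
t: 20.48
position: [0.4992, 0.216, 0.0785]
tool_rot: [-1.26, 1.126, -1.127]
wrist_force: [-1.6, -1.8, 3.0]
opening: 0.0003
```

>>> jog_arm(
  rows=[
    [[0,0.05,0],[0,0,0],0],
    [[0,0.1,0],[0,0,0],0],
    [[0,0.15,0],[0,0,0],0],
    [[0,0.15,0],[0,0,0],0],
  ],
)

```text
t: 20.98
position: [0.4992, 0.2161, 0.0769]
tool_rot: [-1.26, 1.126, -1.127]
wrist_force: [-1.6, -1.9, 4.6]
opening: 0.0002
```

>>> jog_arm(
  rows=[
    [[0,0.05,0],[0,0,0],0],
    [[0,0.1,0],[0,0,0],0],
    [[0,0.1,0],[0,0,0],0],
  ],
)

```text
t: 21.35
position: [0.4993, 0.216, 0.0764]
tool_rot: [-1.26, 1.126, -1.127]
wrist_force: [-3.1, -2.6, 8.3]
opening: 0.0003
```

>>> jog_arm(
  rows=[
    [[0,0.04,0],[0,0,0],0],
    [[0,0.08,0],[0,0,0],0],
    [[0,0.08,0],[0,0,0],0],
  ],
)

```text
t: 21.72
position: [0.4994, 0.2161, 0.0762]
tool_rot: [-1.26, 1.126, -1.127]
wrist_force: [-5.0, -3.5, 14.7]
opening: 0.0004
```

The button has bottomed out: force rose sharply from about 5 N to 14.7 N over 0.2 mm. I'll retract straight up.

>>> jog_arm(
  rows=[
    [[0,-0.3,0],[0,0,0],0],
    [[0,-0.7,0],[0,0,0],0],
    [[0,-1.5,0],[0,0,0],0],
    [[0,-4,0],[0,0,0],0],
    [[0,-8,0],[0,0,0],0],
    [[0,-12,0],[0,0,0],0],
    [[0,-13,0],[0,0,0],0],
    [[0,-13,0],[0,0,0],0],
  ],
)

```text
t: 22.72
position: [0.4997, 0.2162, 0.2056]
tool_rot: [-1.259, 1.126, -1.127]
wrist_force: [1.1, -0.3, -0.1]
opening: 0.0005
```

```bash
python3 - <<'E'
from h import *
tgt([.498,.2155,.081],.11-np.pi/2)
s=env.get_state(); d=wristcam(env.get_image("wrist"),s); crop(d,0,0,512,384,1.5,"pics/w13.png")
d=env.get_image("scene"); cv2.imwrite("pics/s13f.png",d["pixels"]); crop(d,310,130,450,250,5,"pics/s13.png")
E
```

```text
t22.73 pos [0.4997 0.2162 0.2056] shift [0.06, 12.46, -0.2] turn [-0.002, 0.002, -0.0] open 0.0005 F [ 1.1 -0.3 -0.1]
```

View pics/w13.png

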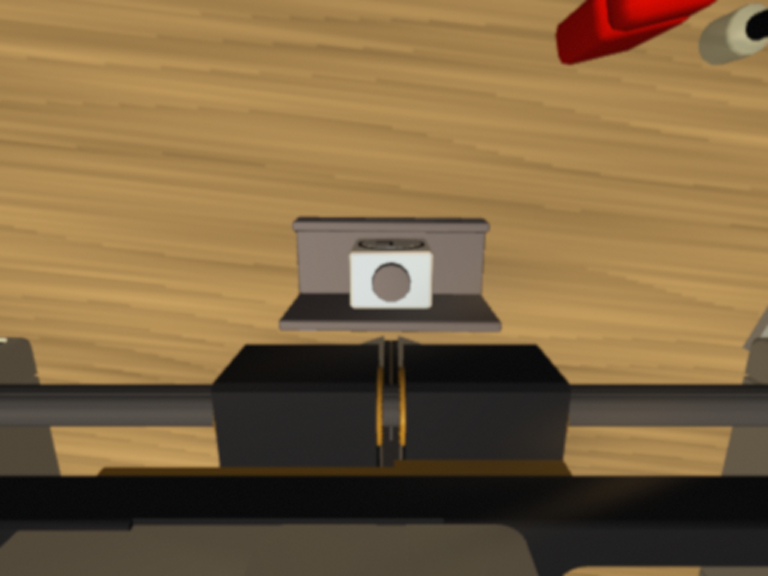

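View pics/s13.png

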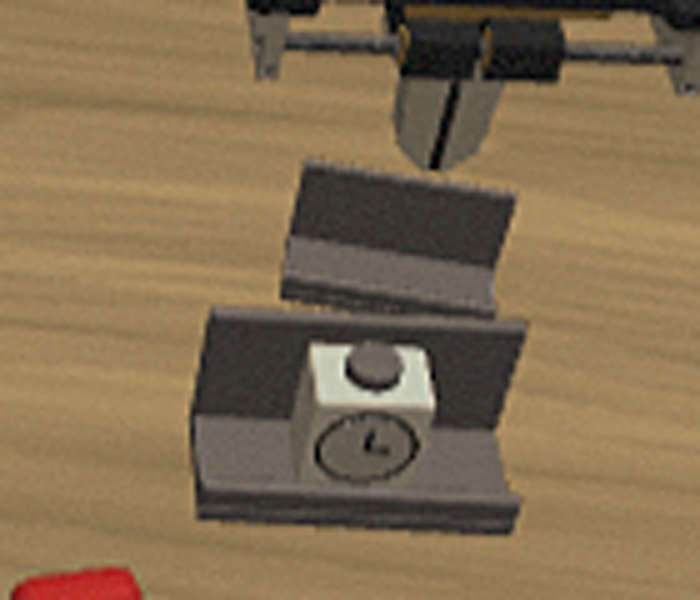

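View pics/s13f.png

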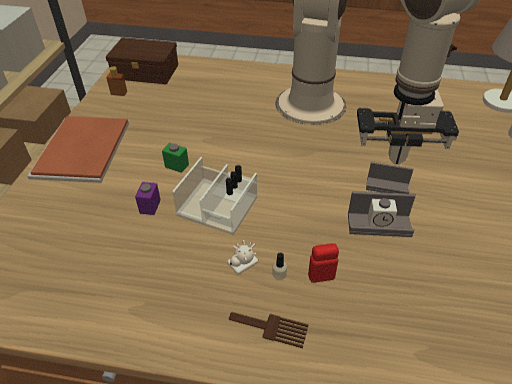

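The clock stands in the larger cradle at scene (383,212), dial over the lip. The button looks as high as before the press, and everything else is unmoved. I'll hand in.

```bash
python3 -c "
from workcell import env
print(env.hand_in())"
```

```text
the job is handed in; nothing more can be done
None
```

The job is done and handed in at about 23 s of the 64 s allowed; no verdict was reported.

- **Moving the clock:** I gripped the white clock front and back and lifted it out of the bay. I set it upright on bare dresser at about (0.47, 0.02) m and let go. I then re-gripped it by its two ends, stood it near the middle of the larger cradle with the dial over the lip, and released it.
- **Pressing the button:** I pressed the button with closed fingertips. The force read 3.0 N, then 4.6 N, then rose sharply to 14.7 N over the last fraction of a millimetre, so I took it as fully down. I then retracted straight up.

**Last checks:**
- The last pictures show the clock upright in the channel, the button looking as high as before the press, the gripper clear of everything, and the other things where they were. I judged the button's return by eye only.
- Before the press I measured the clock at (0.498, 0.215) m. My estimates of the cradle seat were (0.497 to 0.4995, 0.215 to 0.217) m, so they agree within about 2 mm.
- One early wrist picture was taken while the arm was still settling and was a few millimetres off. I measured again before the first grasp.

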